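# Set up the tasting line by jar height

### The arm

A 6-joint arm with a two-finger parallel gripper is mounted at the origin on the work surface. World frame = base frame: x ahead of the robot, y to its left, z up, the work surface at z = 0. Lengths are in m, angles in rad, forces in N, time in s.
With the tool pointing down it reaches from about 0.35 to 0.975 m from the base axis. Payload 4.9 kg.
Tool frame: the origin (TCP) lies at the very end of the fingers, on their centre line; the grasp point (between the pads) lies manip.grip_point_offset behind it (manip.grip_point_offset is the distance from the TCP to the grasp point, in m); z points along the fingers, y is the line along which they close (so a half turn about z gives the same grasp; the last joint's range is limited). The gripper opens to 85 mm and grips with 20 to 120 N. Pads are 22 mm wide; open, the fingers measure 114 mm over their backs; the gripper's body (76 mm by 85 mm) begins 54 mm behind the grasp point. The pads swing forward as they close: fully open they stand 13 mm farther back than shut.
Start: joints at [-1.38, 0.053, 1.613, -0, 1.476, -0.119], TCP at [0.191, -0.595, 0.231] pointing down, gripper open.
Joint ranges: [-3.01, 3.01], [-1.01, 2.22], [0.06, 2.58], [-1.02, 4.17], [0.09, 2.62], [-3.14, 3.14]. Speed limits (rad/s): [2.57, 2.57, 3.14, 3.14, 3.14, 3.14].

### API

Orientations are given as a unit quaternion [w, x, y, z].
In Python, from plant import manip gives the robot as it stands.
- The arm moves only by the shell command python3 -m crank 'ROWS' [OPENING]. ROWS is JSON, a list of rows, each an object of numbers: "x", "y", "z": the shift along the tool's x, y, z in cm; "turn": the turn about the tool's z in rad. In form: [{"x": .., "y": .., "z": .., "turn": ..}, ...]. A call has 1 to 5 rows; each row shifts and turns the commanded pose from where the row before left it, along the tool's axes as they then stand; what a row does not reach is not made up. A row lasts 1/10 s, in which the tool goes at most 50 mm and 8.59 degrees, less where a joint would pass 70% of its speed; a pose out of reach is approached as far as the arm can. A call with a gripper value outside its range is refused whole. OPENING is the opening in per cent of the stroke, from 0 (shut) to 100 (fully open), set as the call begins (- or left out, the last holds). The fingers move at their own pace and stop on an object; the grip force is fixed at half the most. Time passes only in rows, so rows that do not move let the fingers close. It gives the time, the measured TCP pose, the force, the opening and the grip force at its end, in the units of the state.
- manip.state(): the state, without advancing time (a new reading comes with each control period).
- manip.grab_frame(name): name is "scene" or "side" or "wrist"; returns (picture, depth): 420x560x3 uint8, red, green, blue; 420x560 float32, m along the optical axis (not along the pixel's ray), 0 where there is no reading.
- manip.camera_model(name): a dict with "mtx" (3x3 intrinsics, pixels), "world_to_cam" (4x4, takes a point from world to camera coordinates). Camera axes: x right, y down, z forward; pixel columns grow to the right and rows downward; lengths in m; the calibration is good to about 2 mm. A picture is of the moment at which its call begins: read the wrist's pose just before it. camera_model takes no time and is no camera call; for the wrist camera it gives the pose at the moment of the call.
- manip.job_done(): hands the job in; it is judged then, once.
The state is a dict: "time": time; "joint_pos": joint angles; "joint_vel": joint speeds; "joint_efforts": joint torques, N m; "tool_pos": TCP position; "tool_rot": TCP orientation; "contact_force": force on the tool from outside, world axes, zero at the start; "ft_torque": the same for the moment, N m; "gripper_width": opening from 0.0 (shut) to 1.0 (fully open); "grasp_force": force on a finger pad.
Only numpy, scipy, OpenCV 4.12 (cv2) and the standard library are available. Lean on these libraries where they do the work, as an engineer would, in place of code of your own. Each camera call takes 0.05 s, during which the arm holds its last target. There are 200 camera calls.

### The job

Set up the tasting line: stand the four amber sample jars on the four coasters, one to a coaster and well centred, in order of height, with the shortest on the coaster next to the orange tent card and the tallest at the far end. Keep the jars upright and set each one down gently; do not drop one or knock one over.

Things in the scene. Friction and masses are not known exactly. Their poses are not given: they have to be found in the camera images.
- yellow_jar_centre (a point): yellow-lidded jar: upright round amber screw-lid jar, loose, 46 mm in diameter and 46 mm tall over the lid; amber body up to 30 mm, then a 4 mm neck and a yellow lid 44 mm across and 12 mm high; about 100 g (+-30 %). This point is its centre, 23 mm above its underside; z is up along the jar.
- red_jar_centre (a point): red-lidded jar: upright round amber screw-lid jar, loose, 46 mm in diameter and 60 mm tall over the lid; amber body up to 44 mm, then a 4 mm neck and a red lid 44 mm across and 12 mm high; about 116 g (+-30 %). This point is its centre, 30 mm above its underside; z is up along the jar.
- blue_jar_centre (a point): blue-lidded jar: upright round amber screw-lid jar, loose, 46 mm in diameter and 74 mm tall over the lid; amber body up to 58 mm, then a 4 mm neck and a blue lid 44 mm across and 12 mm high; about 133 g (+-30 %). This point is its centre, 37 mm above its underside; z is up along the jar.
- black_jar_centre (a point): black-lidded jar: upright round amber screw-lid jar, loose, 46 mm in diameter and 88 mm tall over the lid; amber body up to 72 mm, then a 4 mm neck and a black lid 44 mm across and 12 mm high; about 150 g (+-30 %). This point is its centre, 44 mm above its underside; z is up along the jar.
- coaster_cork: tan cork coaster: fixed flat disc 72 mm in diameter, 5 mm thick, one of four in a row on a thin blue placemat (3 mm). Origin at the centre of its underside, 3 mm above the table; its top, where a jar stands, is 8 mm above the table. Which coaster is where in the row changes; neighbours are about 85 mm apart.
- coaster_green: bright green plastic coaster: fixed flat disc 72 mm in diameter, 5 mm thick, one of four in a row on a thin blue placemat (3 mm). Origin at the centre of its underside, 3 mm above the table; its top, where a jar stands, is 8 mm above the table. Which coaster is where in the row changes; neighbours are about 85 mm apart.
- coaster_white: white ceramic coaster: fixed flat disc 72 mm in diameter, 5 mm thick, one of four in a row on a thin blue placemat (3 mm). Origin at the centre of its underside, 3 mm above the table; its top, where a jar stands, is 8 mm above the table. Which coaster is where in the row changes; neighbours are about 85 mm apart.
- coaster_dark: dark grey steel coaster: fixed flat disc 72 mm in diameter, 5 mm thick, one of four in a row on a thin blue placemat (3 mm). Origin at the centre of its underside, 3 mm above the table; its top, where a jar stands, is 8 mm above the table. Which coaster is where in the row changes; neighbours are about 85 mm apart.
- tent: orange tent card: fixed orange folded card, 50 mm wide across the row, 33 mm thick along it, 45 mm tall, standing on the placemat in line with the coasters, just beyond one end of the row (either end), about 78 mm from the centre of the nearest coaster. Origin at the centre of its underside. A loose low steel bowl (52 mm wide, 28 mm high) stands likewise beyond the other end.
Not all that is in view belongs to the job. What is shaped like the part that bears blue_jar_centre but pink is not meant. What is shaped like the part that bears yellow_jar_centre but pink is not meant.

How it is judged:
At the end, for the whole second after the job is handed in: Each jar upright (0.1 rad), released and at rest on its own coaster, centre within 14 mm of the coaster centre, in rising height from the orange tent card: yellow lid (46 mm) nearest, then red (60 mm), blue (74 mm), black (88 mm) farthest ((horizontal distance between yellow_jar_centre and coaster_cork below 0.014 m or horizontal distance between yellow_jar_centre and coaster_green below 0.014 m or horizontal distance between yellow_jar_centre and coaster_white below 0.014 m or horizontal distance between yellow_jar_centre and coaster_dark below 0.014 m) and horizontal distance between yellow_jar_centre and tent below 0.12 m and height (world z) of yellow_jar_centre between 0.027 and 0.035 m and angle between each of yellow_jar_centre, red_jar_centre, blue_jar_centre, black_jar_centre's own z axis and vertical below 0.1 rad and linear speed of each of jar_yellow, jar_red, jar_blue, jar_black below 0.02 m/s and angular speed of each of jar_yellow, jar_red, jar_blue, jar_black below 0.2 rad/s and (horizontal distance between red_jar_centre and coaster_cork below 0.014 m or horizontal distance between red_jar_centre and coaster_green below 0.014 m or horizontal distance between red_jar_centre and coaster_white below 0.014 m or horizontal distance between red_jar_centre and coaster_dark below 0.014 m) and horizontal distance between red_jar_centre and tent between 0.12 and 0.205 m and height (world z) of red_jar_centre between 0.034 and 0.042 m and (horizontal distance between blue_jar_centre and coaster_cork below 0.014 m or horizontal distance between blue_jar_centre and coaster_green below 0.014 m or horizontal distance between blue_jar_centre and coaster_white below 0.014 m or horizontal distance between blue_jar_centre and coaster_dark below 0.014 m) and horizontal distance between blue_jar_centre and tent between 0.205 and 0.29 m and height (world z) of blue_jar_centre between 0.041 and 0.049 m and (horizontal distance between black_jar_centre and coaster_cork below 0.014 m or horizontal distance between black_jar_centre and coaster_green below 0.014 m or horizontal distance between black_jar_centre and coaster_white below 0.014 m or horizontal distance between black_jar_centre and coaster_dark below 0.014 m) and horizontal distance between black_jar_centre and tent above 0.29 m and height (world z) of black_jar_centre between 0.048 and 0.056 m); the robot touches nothing.
It fails at once if a jar tips over (angle between any of yellow_jar_centre, red_jar_centre, blue_jar_centre, black_jar_centre's own z axis and vertical above 0.6 rad).
It fails at once if a jar is dropped or thrown (faster than 0.6 m/s out of the gripper) ((linear speed of jar_yellow above 0.6 m/s and contact force between the fingers and jar_yellow below 0.05 N) or (linear speed of jar_red above 0.6 m/s and contact force between the fingers and jar_red below 0.05 N) or (linear speed of jar_blue above 0.6 m/s and contact force between the fingers and jar_blue below 0.05 N) or (linear speed of jar_black above 0.6 m/s and contact force between the fingers and jar_black below 0.05 N)).
It also fails if it takes over 102 s, if anything falls off the work surface, if the arm or the gripper's body presses on something with over 40 N, if the wrist force passes 120 N, or if a joint passes its speed limit or range.

## Working session

There is one attempt and no reset: what is moved stays moved. The work goes in short steps, Python scripts to look and compute and a shell command to move; the robot and the scene stay as the last step left them, time stands still between calls to the robot, and variables do not carry over. Pictures are saved under pics/ and viewed, at most 14 in all, crops included, and the job is handed in when it is done.

```bash
mkdir -p pics; ls; python3 - <<'E'
from plant import manip
import cv2,numpy as np
print(manip.state(), manip.grip_point_offset)
for n in("scene","side"):
    p,d=manip.grab_frame(n); cv2.imwrite(f"pics/{n}0.png",p[:,:,::-1]); np.save(f"{n}_d.npy",d); np.save(f"{n}_p.npy",p)
    m=manip.camera_model(n); print(n,m)
    np.savez(f"{n}_m.npz",**m)
E
```

```text
pics
{'time': 0.0, 'joint_pos': array([-1.37996686e+00,  5.33433178e-02,  1.61429727e+00, -6.36678002e-07,
        1.47600363e+00, -1.18995017e-01]), 'joint_vel': array([-7.85373193e-04, -3.33328036e-04, -3.00965272e-04, -4.96959220e-05,
        5.34665811e-05,  1.43227549e-03]), 'joint_efforts': array([-1.69085208e-03, -3.93679583e+01, -3.70178318e+01, -2.23491811e-04,
        7.23318910e-03,  1.30746596e-05]), 'tool_pos': array([ 0.19044091, -0.59462251,  0.23006947]), 'tool_rot': array([-1.02510986e-03,  9.88024550e-01,  1.54293342e-01, -3.71520258e-05]), 'contact_force': array([ 0.57204466, -0.11151076,  0.91860171]), 'ft_torque': array([ 0.00115574, -0.04854766, -0.02812938]), 'grasp_force': 0.0, 'gripper_width': 0.99551884337204} 0.0187
scene {'mtx': array([[502.82063409,   0.        , 282.55599085],
       [  0.        , 502.82063409, 199.1317524 ],
       [  0.        ,   0.        ,   1.        ]]), 'world_to_cam': array([[ 0.88771653,  0.46038332, -0.00256129, -0.42924022],
       [ 0.35662508, -0.6911458 , -0.62859847, -0.1534217 ],
       [-0.29116647,  0.55710383, -0.77772579,  1.46887205],
       [ 0.        ,  0.        ,  0.        ,  1.        ]])}
side {'mtx': array([[461.19526415,   0.        , 287.73318168],
       [  0.        , 461.19526415, 211.50499356],
       [  0.        ,   0.        ,   1.        ]]), 'world_to_cam': array([[-0.91963224, -0.39275678, -0.00431946,  0.45585376],
       [-0.26414545,  0.62655548, -0.7332499 ,  0.20082207],
       [ 0.29069525, -0.67317928, -0.67994553,  0.96101076],
       [ 0.        ,  0.        ,  0.        ,  1.        ]])}
```

View pics/scene0.png

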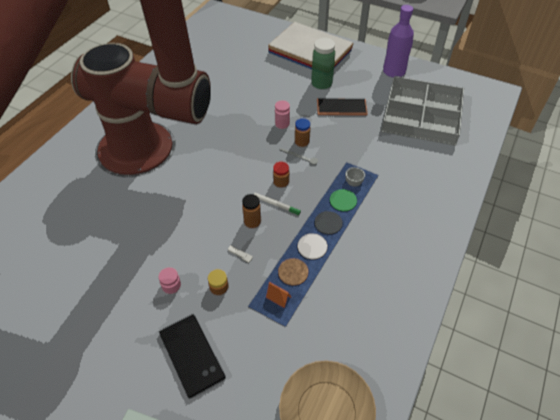

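View pics/side0.png

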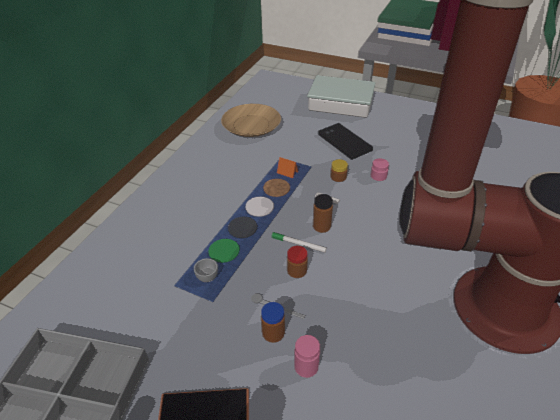

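Scene view: the tent is at (278,295), and the row from it is cork (293,272), white (312,246), dark (329,222), green (343,200), then the bowl at (355,177). Jar lids: yellow (218,278), red (281,170), blue (302,126), black (251,202). The two pink jars are decoys. The side view agrees.

```bash
cat > h.py <<'E'
import numpy as np,cv2
def cloud(d,m):
    K=m["mtx"];T=np.linalg.inv(m["world_to_cam"])
    v,u=np.mgrid[:d.shape[0],:d.shape[1]]
    c=np.stack([(u-K[0,2])/K[0,0]*d,(v-K[1,2])/K[1,1]*d,d],-1)
    return c@T[:3,:3].T+T[:3,3]
def disc(P,uv,h,r,tol=.004,w=30):
    """centre of the horizontal disc at height h around pixel uv"""
    u,v=uv; Q=P[max(v-w,0):v+w,max(u-w,0):u+w]
    s=P[v-1:v+2,u-1:u+2,:].reshape(-1,3); s0=np.median(s,0)
    q=Q.reshape(-1,3); k=(abs(q[:,2]-h)<tol)&(np.hypot(*(q[:,:2]-s0[:2]).T)<2*r)
    q=q[k]
    if len(q)<5: return s0,None,0,0
    (x,y),R=cv2.minEnclosingCircle(q[:,:2].astype(np.float32))
    return s0,np.r_[(q[:,:2].min(0)+q[:,:2].max(0))/2,q[:,2].mean()],R,len(q)
E
python3 - <<'E'
from h import *
S={"scene":dict(yellow=(218,278),red=(281,170),blue=(302,126),black=(251,202),cork=(293,272),white=(312,246),dark=(329,222),green=(343,200)),
"side":dict(yellow=(339,166),red=(297,255),blue=(273,313),black=(323,202),cork=(277,188),white=(259,206),dark=(242,227),green=(223,251))}
H=dict(yellow=.046,red=.06,blue=.074,black=.088)
np.set_printoptions(precision=4,suppress=True)
for n in S:
    m=np.load(n+"_m.npz");P=cloud(np.load(n+"_d.npy"),m)
    for k,uv in S[n].items():
        j=k in H
        print(n,k,*disc(P,uv,H.get(k,.008),.022 if j else .036, .004 if j else .0022))
    for uv in ([(278,295),(282,108),(170,276),(355,175)] if n=="scene" else []): print(uv,P[uv[1],uv[0]])
E
```

```text
scene yellow [ 0.4645 -0.2817  0.0441] [ 0.4617 -0.2826  0.0449] 0.021869199350476265 236
scene red [0.4454 0.0657 0.0581] [0.4399 0.0734 0.0588] 0.023021332919597626 145
scene blue [0.4266 0.2286 0.0718] [0.4218 0.2412 0.0728] 0.02317141368985176 114
scene black [ 0.4391 -0.083   0.0851] [ 0.4371 -0.0798  0.087 ] 0.02318449690937996 188
scene cork [ 0.5995 -0.1697  0.0072] [ 0.6013 -0.1655  0.0075] 0.07130036503076553 506
scene white [ 0.6077 -0.0812  0.0051] [ 0.6066 -0.0813  0.0075] 0.07192811369895935 543
scene dark [0.6144 0.0044 0.0076] [0.6108 0.0047 0.0075] 0.07140909880399704 492
scene green [0.6183 0.0882 0.0067] [0.6101 0.0849 0.0076] 0.07146728038787842 375
(278, 295) [ 0.6011 -0.2489  0.0266]
(282, 108) [0.3395 0.2747 0.07  ]
(170, 276) [ 0.3637 -0.3268  0.0424]
(355, 175) [0.6123 0.1875 0.0034]
side yellow [ 0.4594 -0.268   0.0464] [ 0.462  -0.2777  0.0462] 0.0252546239644289 139
side red [0.4377 0.0846 0.0604] [0.4414 0.0785 0.0606] 0.022670455276966095 254
side blue [0.4192 0.248  0.0746] [0.4229 0.2449 0.0748] 0.02285841666162014 374
side black [ 0.4358 -0.0697  0.0888] [ 0.4383 -0.0768  0.0884] 0.023193087428808212 202
side cork [ 0.5943 -0.1579  0.0099] [ 0.6075 -0.1578  0.008 ] 0.07166026532649994 485
side white [ 0.6083 -0.0764  0.0087] [ 0.6069 -0.0764  0.0081] 0.07201103121042252 566
side dark [0.6128 0.0091 0.0088] [0.6093 0.0092 0.0082] 0.0720399022102356 650
side green [0.6177 0.097  0.0081] [0.6148 0.0973 0.0082] 0.07202956080436707 650
```

```bash
python3 - <<'E'
from h import *
S={"scene":dict(cork=(293,272),white=(312,246),dark=(329,222),green=(343,200),tent=(278,296)),
"side":dict(cork=(277,188),white=(259,206),dark=(242,227),green=(223,251),tent=(287,168))}
np.set_printoptions(precision=4,suppress=True)
for n in S:
    m=np.load(n+"_m.npz");P=cloud(np.load(n+"_d.npy"),m);p=np.load(n+"_p.npy")
    K=m["mtx"];T=np.linalg.inv(m["world_to_cam"])
    for k,uv in S[n].items():
        k2=np.zeros((422,562),np.uint8)
        cv2.floodFill(p.copy(),k2,uv,0,(35,)*3,(35,)*3,4|(1<<8)|cv2.FLOODFILL_FIXED_RANGE|cv2.FLOODFILL_MASK_ONLY)
        M=cv2.morphologyEx(k2[1:-1,1:-1],cv2.MORPH_CLOSE,np.ones((3,3)))
        c=max(cv2.findContours(M,0,2)[0],key=cv2.contourArea)
        (u,v),ax,_=cv2.fitEllipse(cv2.convexHull(c)); r=T[:3,:3]@np.r_[(u-K[0,2])/K[0,0],(v-K[1,2])/K[1,1],1]
        z=.02 if k=="tent" else .008
        print(n,k,(u,v),ax,T[:3,3]+r*(z-T[2,3])/r[2])
E
```

```text
scene cork (292.90899658203125, 271.1029968261719) (26.144319534301758, 30.225772857666016) [ 0.5984 -0.168   0.008 ]
scene white (312.1903991699219, 245.63226318359375) (23.56468391418457, 28.2366886138916) [ 0.6081 -0.0814  0.008 ]
scene dark (309.52557373046875, 248.87408447265625) (53.991859436035156, 217.93695068359375) [ 0.6064 -0.093   0.008 ]
scene green (342.8770751953125, 199.44317626953125) (20.8790340423584, 26.619354248046875) [0.6178 0.0883 0.008 ]
scene tent (277.47393798828125, 295.33123779296875) (17.13198471069336, 33.21342849731445) [ 0.5988 -0.2471  0.02  ]
side cork (276.12054443359375, 187.13766479492188) (18.42475128173828, 26.88100242614746) [ 0.5992 -0.1631  0.008 ]
side white (258.959228515625, 205.99581909179688) (19.116483688354492, 27.255657196044922) [ 0.6089 -0.077   0.008 ]
side dark (239.76919555664062, 235.37557983398438) (47.38615036010742, 204.07431030273438) [0.6057 0.0357 0.008 ]
side green (223.49163818359375, 249.83782958984375) (23.657190322875977, 30.7333927154541) [0.6189 0.0922 0.008 ]
side tent (285.94622802734375, 167.2919158935547) (19.46758270263672, 21.541763305664062) [ 0.6032 -0.2392  0.02  ]
```

```bash
for i in 1; do python3 -m crank '[{"turn":-0.14,"x":1,"y":0},{"turn":-0.14},{"turn":-0.14},{"turn":-0.14},{"turn":-0.14}]' 100; python3 -m crank '[{"turn":-0.14},{"turn":-0.14},{"turn":-0.14},{"turn":-0.14},{}]'; done
```

```text
schema error: expected keys x, y, z, turn
schema error: expected keys x, y, z, turn
```

```bash
python3 -m crank '[{"x":0,"y":0,"z":0,"turn":-0.14},{"x":0,"y":0,"z":0,"turn":-0.14},{"x":0,"y":0,"z":0,"turn":-0.14},{"x":0,"y":0,"z":0,"turn":-0.14},{"x":0,"y":0,"z":0,"turn":-0.14}]' 100; python3 -m crank '[{"x":0,"y":0,"z":0,"turn":-0.14},{"x":0,"y":0,"z":0,"turn":-0.14},{"x":0,"y":0,"z":0,"turn":-0.14},{"x":0,"y":0,"z":0,"turn":-0.14},{"x":0,"y":0,"z":0,"turn":0}]'
```

```text
time: 0.6
tool_pos: [0.1905, -0.5949, 0.2305]
tool_rot: [-0.001, 0.874, 0.486, 0.0]
contact_force: [0.4, 0.2, -1.0]
gripper_width: 1.003
grasp_force: 0.0
time: 1.1
tool_pos: [0.1904, -0.5949, 0.2306]
tool_rot: [-0.0, 0.708, 0.707, 0.0]
contact_force: [0.5, -0.5, -0.9]
gripper_width: 1.003
grasp_force: 0.0
```

```bash
python3 -m crank '[{"x":3.2,"y":2.7,"z":0.3,"turn":0},{"x":3.2,"y":2.7,"z":0.3,"turn":0},{"x":3.2,"y":2.7,"z":0.3,"turn":0},{"x":3.2,"y":2.7,"z":0.3,"turn":0},{"x":3.2,"y":2.7,"z":0.3,"turn":0}]'; python3 -m crank '[{"x":3.2,"y":2.7,"z":0.3,"turn":0},{"x":3.2,"y":2.7,"z":0.3,"turn":0},{"x":3.2,"y":2.7,"z":0.3,"turn":0},{"x":3.2,"y":2.7,"z":0.3,"turn":0},{"x":2.7,"y":2.9,"z":0.3,"turn":0}]'
python3 -m crank '[{"x":0,"y":0,"z":0,"turn":0},{"x":0,"y":0,"z":0,"turn":0}]'
python3 - <<'E'
from plant import manip
from h import *
m=manip.camera_model("wrist");p,d=manip.grab_frame("wrist");cv2.imwrite("pics/w1.png",p[:,:,::-1])
np.save("w_d.npy",d);np.savez("w_m.npz",**m);np.save("w_p.npy",p)
q=m["world_to_cam"]@np.r_[.462,-.28,.046,1];q=m["mtx"]@q[:3];print(q/q[2])
E
```

```text
time: 1.6
tool_pos: [0.3264, -0.4339, 0.2159]
tool_rot: [-0.0, 0.709, 0.705, 0.0]
contact_force: [0.3, -1.1, 0.3]
gripper_width: 1.0
grasp_force: 0.0
time: 2.1
tool_pos: [0.4635, -0.2787, 0.201]
tool_rot: [-0.0, 0.709, 0.706, 0.0]
contact_force: [-0.4, 0.4, 0.2]
gripper_width: 1.0
grasp_force: 0.0
time: 2.3
tool_pos: [0.463, -0.2798, 0.2009]
tool_rot: [-0.0, 0.708, 0.707, -0.0]
contact_force: [-0.2, -0.8, -0.0]
gripper_width: 1.001
grasp_force: 0.0
[279.79088738 194.66702075   1.        ]
```

View pics/w1.png

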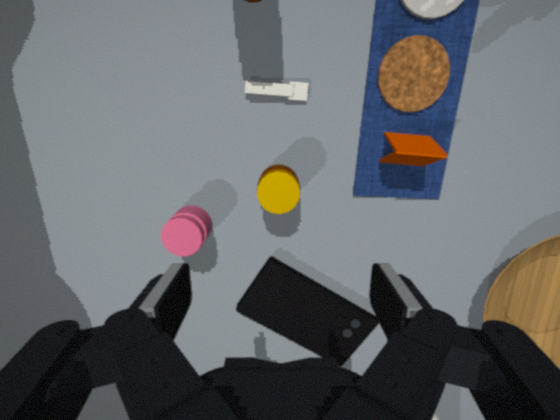

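Wrist view: yellow lid centre is at (279,191) and cork coaster centre at (414.5,73.5). The gap around the jar is clear for fingers closing left-right.

```bash
cat >> h.py <<'E'
def ray(m,uv,z):
    K=m["mtx"];T=np.linalg.inv(m["world_to_cam"])
    r=T[:3,:3]@np.r_[(uv[0]-K[0,2])/K[0,0],(uv[1]-K[1,2])/K[1,1],1]
    return T[:3,3]+r*(z-T[2,3])/r[2]
E
python3 - <<'E'
from h import *
m=np.load("w_m.npz")
print(ray(m,(279,191),.046),ray(m,(414.5,73.5),.008),ray(m,(432,-15),.008))
P=cloud(np.load("w_d.npy"),m);print(disc(P,(279,191),.046,.022))
E
```

```text
[ 0.46122051 -0.27623471  0.046     ] [ 0.59778163 -0.16412751  0.008     ] [ 0.60449859 -0.08802812  0.008     ]
(array([ 0.46121688, -0.27636437,  0.04545637]), array([ 0.460653  , -0.27828072,  0.04544065]), 0.021931324154138565, 1436)
```

```bash
python3 -m crank '[{"x":0.3,"y":-0.2,"z":4,"turn":0},{"x":0,"y":0,"z":4,"turn":0},{"x":0,"y":0,"z":4,"turn":0},{"x":0,"y":0,"z":4,"turn":0},{"x":0,"y":0,"z":2,"turn":0}]'; python3 -m crank '[{"x":0,"y":0,"z":1,"turn":0},{"x":0,"y":0,"z":0.5,"turn":0},{"x":0,"y":0,"z":0,"turn":0}]'
python3 -m crank '[{"x":0,"y":0,"z":0,"turn":0},{"x":0,"y":0,"z":0,"turn":0},{"x":0,"y":0,"z":0,"turn":0},{"x":0,"y":0,"z":0,"turn":0},{"x":0,"y":0,"z":0,"turn":0}]' 30;python3 -m crank '[{"x":0,"y":0,"z":0,"turn":0},{"x":0,"y":0,"z":0,"turn":0},{"x":0,"y":0,"z":0,"turn":0}]'
```

```text
time: 2.85
tool_pos: [0.4577, -0.2771, 0.0174]
tool_rot: [-0.003, 0.709, 0.705, -0.0]
contact_force: [-0.0, 0.4, 0.7]
gripper_width: 0.999
grasp_force: 0.0
time: 3.15
tool_pos: [0.4609, -0.2784, 0.0068]
tool_rot: [0.0, 0.708, 0.706, -0.0]
contact_force: [-0.6, -1.1, 0.0]
gripper_width: 0.998
grasp_force: 0.0
time: 3.65
tool_pos: [0.462, -0.2784, 0.0079]
tool_rot: [0.001, 0.707, 0.707, 0.0]
contact_force: [0.7, 0.1, 5.6]
gripper_width: 0.517
grasp_force: 61.8
time: 3.95
tool_pos: [0.462, -0.2783, 0.0079]
tool_rot: [0.001, 0.707, 0.707, 0.0]
contact_force: [0.2, -0.7, 5.8]
gripper_width: 0.517
grasp_force: 61.9
```

```bash
python3 -m crank '[{"x":0,"y":0,"z":-1,"turn":0},{"x":0,"y":0,"z":-3,"turn":0},{"x":0,"y":0,"z":-4,"turn":0},{"x":1,"y":1.7,"z":-1,"turn":0},{"x":2.4,"y":3,"z":0,"turn":0}]'; python3 -m crank '[{"x":2.4,"y":3,"z":0,"turn":0},{"x":2.4,"y":3,"z":0,"turn":0},{"x":2,"y":2,"z":0,"turn":0},{"x":1,"y":1,"z":0,"turn":0},{"x":0,"y":0,"z":0,"turn":0}]';python3 -m crank '[{"x":0,"y":0,"z":0,"turn":0},{"x":0,"y":0,"z":0,"turn":0}]'
python3 - <<'E'
from plant import manip
from h import *
m=manip.camera_model("wrist");p,d=manip.grab_frame("wrist");cv2.imwrite("pics/w2.png",p[:,:,::-1])
np.save("w_d.npy",d);np.savez("w_m.npz",**m)
E
```

```text
time: 4.45
tool_pos: [0.509, -0.2454, 0.0999]
tool_rot: [0.003, 0.709, 0.706, 0.0]
contact_force: [0.5, -1.0, -2.0]
gripper_width: 0.517
grasp_force: 61.5
time: 4.95
tool_pos: [0.5983, -0.1645, 0.0961]
tool_rot: [-0.0, 0.707, 0.708, -0.0]
contact_force: [0.3, 0.1, -0.9]
gripper_width: 0.513
grasp_force: 61.5
time: 5.15
tool_pos: [0.5969, -0.1666, 0.0961]
tool_rot: [-0.0, 0.708, 0.706, -0.0]
contact_force: [-0.4, -0.1, -1.3]
gripper_width: 0.518
grasp_force: 61.5
```

View pics/w2.png

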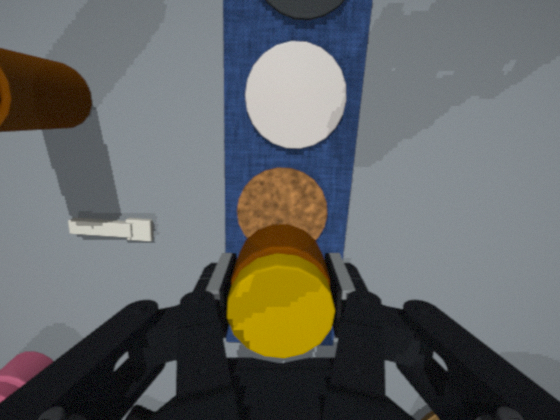

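Yellow jar is held upright, with its lid centred at (281,305). White coaster centre is at (296,94).

```bash
python3 - <<'E'
from h import *
m=np.load("w_m.npz");P=cloud(np.load("w_d.npy"),m)
s=P[305,281];print(s,ray(m,(281,305),s[2]),ray(m,(296,94),.008),disc(P,(281,305),s[2],.022,.004,70))
E
```

```text
[ 0.59689819 -0.16294109  0.13341197] [ 0.59689819 -0.16294109  0.13341197] [ 0.60778862 -0.07672303  0.008     ] (array([ 0.59689819, -0.16294109,  0.13341197]), array([ 0.59679833, -0.16676703,  0.13350274]), 0.028418317437171936, 9240)
```

```bash
python3 -m crank '[{"x":0,"y":0.15,"z":2.5,"turn":0},{"x":0,"y":0,"z":3,"turn":0},{"x":0,"y":0,"z":1.3,"turn":0},{"x":0,"y":0,"z":0.5,"turn":0},{"x":0,"y":0,"z":0.2,"turn":0}]'; python3 -m crank '[{"x":0,"y":0,"z":0.2,"turn":0},{"x":0,"y":0,"z":0.1,"turn":0},{"x":0,"y":0,"z":0,"turn":0}]'
```

```text
time: 5.7
tool_pos: [0.5993, -0.166, 0.0213]
tool_rot: [-0.0, 0.708, 0.707, -0.0]
contact_force: [-0.7, -0.0, -1.4]
gripper_width: 0.514
grasp_force: 61.5
time: 6.0
tool_pos: [0.6001, -0.1658, 0.0193]
tool_rot: [0.001, 0.707, 0.707, 0.0]
contact_force: [0.7, -0.5, -1.1]
gripper_width: 0.518
grasp_force: 61.5
```

```bash
python3 -m crank '[{"x":0,"y":0,"z":0.15,"turn":0},{"x":0,"y":0,"z":0.1,"turn":0},{"x":0,"y":0,"z":0.05,"turn":0},{"x":0,"y":0,"z":0,"turn":0}]'
```

```text
time: 6.4
tool_pos: [0.5997, -0.1657, 0.016]
tool_rot: [0.0, 0.707, 0.707, 0.0]
contact_force: [-1.6, 1.2, 2.9]
gripper_width: 0.518
grasp_force: 61.9
```

```bash
python3 -m crank '[{"x":0,"y":0,"z":0,"turn":0},{"x":0,"y":0,"z":0,"turn":0},{"x":0,"y":0,"z":0,"turn":0},{"x":0,"y":0,"z":0,"turn":0},{"x":0,"y":0,"z":-1,"turn":0}]' 100;python3 -m crank '[{"x":0,"y":0,"z":-2,"turn":0},{"x":0,"y":0,"z":-4,"turn":0},{"x":0,"y":0,"z":-4,"turn":0},{"x":0,"y":0,"z":-4,"turn":0},{"x":3.5,"y":-2.3,"z":0,"turn":0}]'; python3 -m crank '[{"x":3.5,"y":-2.3,"z":0,"turn":0},{"x":3.5,"y":-2.3,"z":0,"turn":0},{"x":3.5,"y":-2.3,"z":0,"turn":0},{"x":3.5,"y":-2.3,"z":0,"turn":0},{"x":3.5,"y":-2.3,"z":0,"turn":0}]';python3 -m crank '[{"x":3.3,"y":-2.1,"z":0,"turn":0},{"x":0,"y":0,"z":0,"turn":0},{"x":0,"y":0,"z":0,"turn":0}]'
cat > wr.py <<'E'
import sys
from plant import manip
from h import *
m=manip.camera_model("wrist");p,d=manip.grab_frame("wrist");cv2.imwrite(sys.argv[1],p[:,:,::-1])
np.save("w_d.npy",d);np.savez("w_m.npz",**m)
if len(sys.argv)>2:
    x,y,h=map(float,sys.argv[2:]);P=cloud(d,m);q=m["world_to_cam"]@np.r_[x,y,h,1];q=m["mtx"]@q[:3];u,v=(q[:2]/q[2]).astype(int)
    print(u,v,disc(P,(u,v),h,.022,.004,60))
E
python3 wr.py pics/w3.png .441 .0775 .06
```

```text
time: 6.9
tool_pos: [0.5981, -0.1651, 0.0239]
tool_rot: [-0.002, 0.707, 0.707, -0.001]
contact_force: [0.4, 0.8, -0.3]
gripper_width: 0.998
grasp_force: 0.0
time: 7.4
tool_pos: [0.5821, -0.1345, 0.1752]
tool_rot: [0.008, 0.709, 0.706, 0.003]
contact_force: [0.6, 0.5, 1.9]
gripper_width: 1.0
grasp_force: 0.0
time: 7.9
tool_pos: [0.4608, 0.0456, 0.1662]
tool_rot: [0.0, 0.708, 0.707, 0.001]
contact_force: [0.3, 0.3, -0.6]
gripper_width: 1.0
grasp_force: 0.0
time: 8.2
tool_pos: [0.4407, 0.078, 0.1661]
tool_rot: [0.001, 0.707, 0.707, 0.001]
contact_force: [0.6, 0.4, 0.2]
gripper_width: 1.001
grasp_force: 0.0
280 209 (array([0.4402608 , 0.07740508, 0.05932085]), array([0.43939533, 0.07774968, 0.05942573]), 0.02200198732316494, 1962)
```

View pics/w3.png

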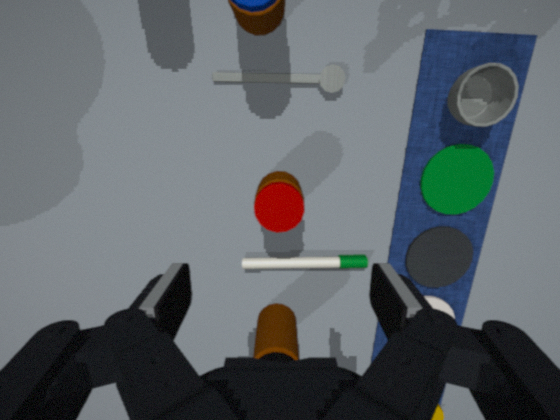

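Red lid is centred at (279,206), with the pen clear of the fingers. Green centre is at (457.5,180), dark at (439.5,256).

```bash
python3 -c "
from h import *
m=np.load('w_m.npz');print(ray(m,(457.5,180),.008),ray(m,(439.5,256),.008))"
python3 -m crank '[{"x":0,"y":-0.1,"z":4,"turn":0},{"x":0,"y":0,"z":4,"turn":0},{"x":0,"y":0,"z":4,"turn":0},{"x":0,"y":0,"z":2,"turn":0},{"x":0,"y":0,"z":1,"turn":0}]'; python3 -m crank '[{"x":0,"y":0,"z":0.5,"turn":0},{"x":0,"y":0,"z":0,"turn":0}]'
python3 -m crank '[{"x":0,"y":0,"z":0,"turn":0},{"x":0,"y":0,"z":0,"turn":0},{"x":0,"y":0,"z":0,"turn":0},{"x":0,"y":0,"z":0,"turn":0},{"x":0,"y":0,"z":0,"turn":0}]' 30
```

```text
[0.61724928 0.09195228 0.008     ] [0.61198671 0.00883963 0.008     ]
time: 8.75
tool_pos: [0.4385, 0.0765, 0.0129]
tool_rot: [-0.001, 0.708, 0.706, -0.002]
contact_force: [0.6, 0.3, 0.7]
gripper_width: 1.004
grasp_force: 0.0
time: 8.95
tool_pos: [0.4405, 0.0771, 0.0107]
tool_rot: [0.0, 0.708, 0.706, 0.0]
contact_force: [0.2, 0.3, 0.6]
gripper_width: 0.998
grasp_force: 0.0
time: 9.45
tool_pos: [0.4411, 0.0776, 0.0118]
tool_rot: [0.001, 0.707, 0.707, 0.001]
contact_force: [0.6, 0.1, 5.7]
gripper_width: 0.518
grasp_force: 61.4
```

```bash
python3 -m crank '[{"x":0,"y":0,"z":-1,"turn":0},{"x":0,"y":0,"z":-3,"turn":0},{"x":0,"y":0,"z":-4,"turn":0},{"x":-1.5,"y":1.7,"z":-1,"turn":0},{"x":-2.8,"y":3,"z":0,"turn":0}]'; python3 -m crank '[{"x":-2.8,"y":3,"z":0,"turn":0},{"x":-2.8,"y":3,"z":0,"turn":0},{"x":-2.8,"y":3,"z":0,"turn":0},{"x":-1.8,"y":2,"z":0,"turn":0},{"x":-1,"y":1,"z":0,"turn":0}]';python3 -m crank '[{"x":0,"y":0,"z":0,"turn":0},{"x":0,"y":0,"z":0,"turn":0}]'
```

```text
time: 9.95
tool_pos: [0.4878, 0.0352, 0.1034]
tool_rot: [0.002, 0.706, 0.708, 0.002]
contact_force: [-0.1, 0.5, -1.7]
gripper_width: 0.522
grasp_force: 61.5
time: 10.45
tool_pos: [0.6075, -0.0792, 0.1003]
tool_rot: [-0.0, 0.708, 0.706, -0.0]
contact_force: [-0.1, 0.2, -0.7]
gripper_width: 0.524
grasp_force: 61.5
time: 10.65
tool_pos: [0.6055, -0.0768, 0.0998]
tool_rot: [-0.001, 0.707, 0.707, -0.0]
contact_force: [-0.3, -0.4, -1.4]
gripper_width: 0.52
grasp_force: 61.5
```

```bash
python3 -m crank '[{"x":0,"y":0.15,"z":2.5,"turn":0},{"x":0,"y":0,"z":3,"turn":0},{"x":0,"y":0,"z":1.3,"turn":0},{"x":0,"y":0,"z":0.5,"turn":0},{"x":0,"y":0,"z":0.2,"turn":0}]'; python3 -m crank '[{"x":0,"y":0,"z":0.2,"turn":0},{"x":0,"y":0,"z":0.1,"turn":0},{"x":0,"y":0,"z":0.1,"turn":0},{"x":0,"y":0,"z":0,"turn":0}]'
```

```text
time: 11.15
tool_pos: [0.6077, -0.0771, 0.0253]
tool_rot: [-0.0, 0.707, 0.707, -0.0]
contact_force: [-0.7, 0.7, -1.3]
gripper_width: 0.521
grasp_force: 61.5
time: 11.55
tool_pos: [0.6084, -0.0778, 0.0218]
tool_rot: [0.0, 0.707, 0.707, 0.0]
contact_force: [0.1, 0.2, -1.3]
gripper_width: 0.521
grasp_force: 61.5
```

```bash
python3 -m crank '[{"x":0,"y":0,"z":0.15,"turn":0},{"x":0,"y":0,"z":0.1,"turn":0},{"x":0,"y":0,"z":0,"turn":0},{"x":0,"y":0,"z":0,"turn":0}]'
```

```text
time: 11.95
tool_pos: [0.6084, -0.0778, 0.0198]
tool_rot: [0.0, 0.707, 0.707, 0.0]
contact_force: [-3.3, 0.4, 5.3]
gripper_width: 0.523
grasp_force: 62.2
```

```bash
python3 -m crank '[{"x":0,"y":0,"z":0,"turn":0},{"x":0,"y":0,"z":0,"turn":0},{"x":0,"y":0,"z":0,"turn":0},{"x":0,"y":0,"z":0,"turn":0},{"x":0,"y":0,"z":-1,"turn":0}]' 100;python3 -m crank '[{"x":0,"y":0,"z":-3,"turn":0},{"x":0,"y":0,"z":-4,"turn":0},{"x":0,"y":0,"z":-4,"turn":0},{"x":0,"y":0,"z":-4,"turn":0},{"x":3.6,"y":-2.1,"z":0,"turn":0}]'; python3 -m crank '[{"x":3.6,"y":-2.1,"z":0,"turn":0},{"x":3.6,"y":-2.1,"z":0,"turn":0},{"x":3.6,"y":-2.1,"z":0,"turn":0},{"x":3.6,"y":-2.1,"z":0,"turn":0},{"x":3.6,"y":-2.1,"z":0,"turn":0}]';python3 -m crank '[{"x":3.6,"y":-2.1,"z":0,"turn":0},{"x":3.6,"y":-2.1,"z":0,"turn":0},{"x":3.4,"y":-1.8,"z":0,"turn":0},{"x":0,"y":0,"z":0,"turn":0},{"x":0,"y":0,"z":0,"turn":0}]'
python3 wr.py pics/w4.png .4227 .2445 .074
```

```text
time: 12.45
tool_pos: [0.6066, -0.0773, 0.0273]
tool_rot: [-0.002, 0.707, 0.707, -0.001]
contact_force: [-0.6, 0.3, -0.3]
gripper_width: 1.001
grasp_force: 0.0
time: 12.95
tool_pos: [0.5926, -0.0448, 0.1884]
tool_rot: [0.007, 0.709, 0.705, 0.004]
contact_force: [1.0, 0.7, 0.3]
gripper_width: 0.998
grasp_force: 0.0
time: 13.45
tool_pos: [0.4814, 0.1397, 0.1797]
tool_rot: [0.0, 0.708, 0.707, 0.001]
contact_force: [0.9, 0.7, 0.2]
gripper_width: 1.002
grasp_force: 0.0
time: 13.95
tool_pos: [0.4222, 0.245, 0.1795]
tool_rot: [0.0, 0.707, 0.707, 0.0]
contact_force: [1.0, -0.5, 0.2]
gripper_width: 0.998
grasp_force: 0.0
281 209 (array([0.42253674, 0.24491762, 0.07342593]), array([0.42169402, 0.2450024 , 0.07342227]), 0.021884676069021225, 1975)
```

View pics/w4.png

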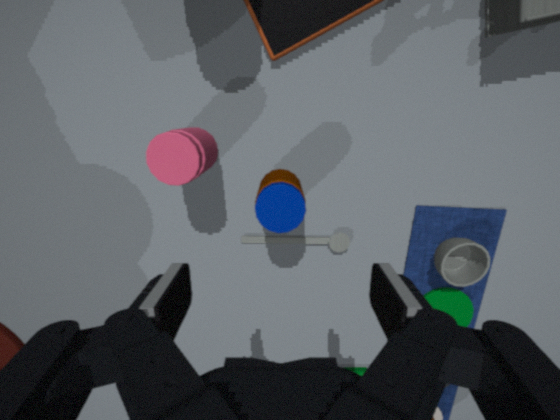

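Blue lid is centred at (281,207). The pink decoy clears the left finger by about 12 mm.

```bash
python3 -m crank '[{"x":0,"y":0,"z":4,"turn":0},{"x":0,"y":0,"z":4,"turn":0},{"x":0,"y":0,"z":4,"turn":0},{"x":0,"y":0,"z":2.2,"turn":0},{"x":0,"y":0,"z":1,"turn":0}]'; python3 -m crank '[{"x":0,"y":0,"z":0.5,"turn":0},{"x":0,"y":0,"z":0,"turn":0}]'
python3 -m crank '[{"x":0,"y":0,"z":0,"turn":0},{"x":0,"y":0,"z":0,"turn":0},{"x":0,"y":0,"z":0,"turn":0},{"x":0,"y":0,"z":0,"turn":0},{"x":0,"y":0,"z":0,"turn":0}]' 30
```

```text
time: 14.5
tool_pos: [0.4212, 0.2425, 0.024]
tool_rot: [-0.001, 0.708, 0.706, -0.002]
contact_force: [-0.1, 0.5, 0.3]
gripper_width: 0.999
grasp_force: 0.0
time: 14.7
tool_pos: [0.4233, 0.2442, 0.0224]
tool_rot: [0.0, 0.708, 0.706, 0.0]
contact_force: [-0.7, 0.3, 0.7]
gripper_width: 0.998
grasp_force: 0.0
time: 15.2
tool_pos: [0.4236, 0.2451, 0.0233]
tool_rot: [0.001, 0.707, 0.707, 0.001]
contact_force: [-0.3, 0.4, 5.8]
gripper_width: 0.525
grasp_force: 61.3
```

```bash
python3 -m crank '[{"x":0,"y":0,"z":-1,"turn":0},{"x":0,"y":0,"z":-3,"turn":0},{"x":0,"y":0,"z":-4,"turn":0},{"x":-1.6,"y":1.3,"z":-1,"turn":0},{"x":-3.2,"y":2.6,"z":0,"turn":0}]'; python3 -m crank '[{"x":-3.2,"y":2.6,"z":0,"turn":0},{"x":-3.2,"y":2.6,"z":0,"turn":0},{"x":-3.2,"y":2.6,"z":0,"turn":0},{"x":-3.2,"y":2.6,"z":0,"turn":0},{"x":-3.2,"y":2.6,"z":0,"turn":0}]';python3 -m crank '[{"x":-1.9,"y":1.4,"z":0,"turn":0},{"x":-1,"y":0.7,"z":0,"turn":0},{"x":0,"y":0,"z":0,"turn":0},{"x":0,"y":0,"z":0,"turn":0}]'
```

```text
time: 15.7
tool_pos: [0.4623, 0.1979, 0.1151]
tool_rot: [0.001, 0.706, 0.708, 0.002]
contact_force: [0.8, 0.9, -0.6]
gripper_width: 0.523
grasp_force: 61.4
time: 16.2
tool_pos: [0.5915, 0.035, 0.1117]
tool_rot: [-0.0, 0.707, 0.707, -0.0]
contact_force: [0.9, 0.3, -0.1]
gripper_width: 0.523
grasp_force: 61.4
time: 16.6
tool_pos: [0.6113, 0.0082, 0.1115]
tool_rot: [-0.001, 0.707, 0.707, -0.0]
contact_force: [0.3, 0.1, -1.1]
gripper_width: 0.525
grasp_force: 61.5
```

```bash
python3 -m crank '[{"x":0,"y":0.1,"z":2.5,"turn":0},{"x":0,"y":0,"z":3,"turn":0},{"x":0,"y":0,"z":1.3,"turn":0},{"x":0,"y":0,"z":0.5,"turn":0},{"x":0,"y":0,"z":0.2,"turn":0}]'; python3 -m crank '[{"x":0,"y":0,"z":0.2,"turn":0},{"x":0,"y":0,"z":0.15,"turn":0},{"x":0,"y":0,"z":0.15,"turn":0},{"x":0,"y":0,"z":0,"turn":0}]'; python3 -m crank '[{"x":0,"y":0,"z":0.1,"turn":0},{"x":0,"y":0,"z":0,"turn":0}]'
```

```text
time: 17.1
tool_pos: [0.6129, 0.008, 0.0368]
tool_rot: [-0.0, 0.707, 0.707, -0.0]
contact_force: [0.2, 0.8, -0.2]
gripper_width: 0.521
grasp_force: 61.5
time: 17.5
tool_pos: [0.6134, 0.0073, 0.0322]
tool_rot: [0.0, 0.707, 0.707, 0.0]
contact_force: [0.1, 0.0, -0.1]
gripper_width: 0.525
grasp_force: 61.5
time: 17.7
tool_pos: [0.6135, 0.0072, 0.0314]
tool_rot: [0.0, 0.707, 0.707, 0.0]
contact_force: [-0.5, 0.4, 1.0]
gripper_width: 0.522
grasp_force: 61.9
```

```bash
python3 -m crank '[{"x":0,"y":0,"z":0.1,"turn":0},{"x":0,"y":0,"z":0,"turn":0}]'; python3 -m crank '[{"x":0,"y":0,"z":0,"turn":0},{"x":0,"y":0,"z":0,"turn":0},{"x":0,"y":0,"z":0,"turn":0},{"x":0,"y":0,"z":0,"turn":0},{"x":0,"y":0,"z":-1,"turn":0}]' 100;python3 -m crank '[{"x":0,"y":0,"z":-3,"turn":0},{"x":0,"y":0,"z":-4,"turn":0},{"x":0,"y":0,"z":-4,"turn":0},{"x":0,"y":0,"z":-4,"turn":0},{"x":0,"y":0,"z":0,"turn":0}]'; python3 -m crank '[{"x":-1.7,"y":-3.5,"z":0,"turn":0},{"x":-1.7,"y":-3.5,"z":0,"turn":0},{"x":-1.7,"y":-3.5,"z":0,"turn":0},{"x":-1.7,"y":-3.5,"z":0,"turn":0},{"x":-1.7,"y":-3.5,"z":0,"turn":0}]';python3 -m crank '[{"x":0,"y":0,"z":0,"turn":0},{"x":0,"y":0,"z":0,"turn":0}]'
python3 wr.py pics/w5.png .438 -.0777 .088
```

```text
time: 17.9
tool_pos: [0.6136, 0.0072, 0.0314]
tool_rot: [0.0, 0.707, 0.707, -0.0]
contact_force: [-4.9, -0.9, 7.2]
gripper_width: 0.524
grasp_force: 62.1
time: 18.4
tool_pos: [0.6116, 0.0075, 0.0383]
tool_rot: [-0.001, 0.707, 0.707, -0.001]
contact_force: [-0.4, -0.0, 0.1]
gripper_width: 1.0
grasp_force: 0.0
time: 18.9
tool_pos: [0.6173, 0.007, 0.1991]
tool_rot: [0.006, 0.707, 0.707, 0.005]
contact_force: [0.3, 0.0, 1.1]
gripper_width: 1.001
grasp_force: 0.0
time: 19.4
tool_pos: [0.4365, -0.0778, 0.1896]
tool_rot: [-0.0, 0.707, 0.707, -0.0]
contact_force: [-0.1, 0.4, -0.1]
gripper_width: 1.001
grasp_force: 0.0
time: 19.6
tool_pos: [0.4379, -0.0777, 0.1901]
tool_rot: [0.001, 0.708, 0.706, 0.0]
contact_force: [-0.1, 0.3, 1.4]
gripper_width: 1.002
grasp_force: 0.0
280 210 (array([ 0.43738526, -0.07776356,  0.08772357]), array([ 0.43613458, -0.07662498,  0.08740316]), 0.022098330780863762, 2023)
```

View pics/w5.png

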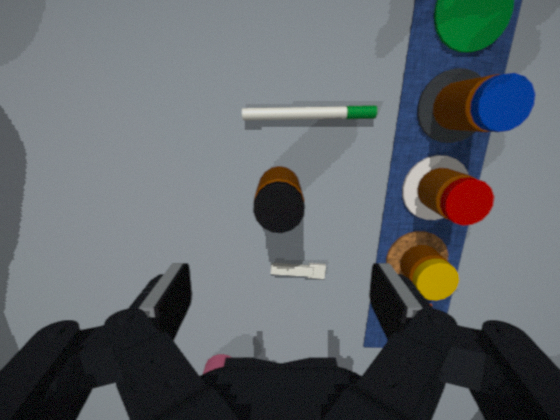

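Black lid is centred at (279,206). The yellow, red and blue jars stand upright on cork, white and dark.

```bash
python3 -m crank '[{"x":0.05,"y":-0.1,"z":4,"turn":0},{"x":0,"y":0,"z":4,"turn":0},{"x":0,"y":0,"z":4,"turn":0},{"x":0,"y":0,"z":2.2,"turn":0},{"x":0,"y":0,"z":1,"turn":0}]'; python3 -m crank '[{"x":0,"y":0,"z":0.4,"turn":0},{"x":0,"y":0,"z":0,"turn":0}]'
python3 -m crank '[{"x":0,"y":0,"z":0,"turn":0},{"x":0,"y":0,"z":0,"turn":0},{"x":0,"y":0,"z":0,"turn":0},{"x":0,"y":0,"z":0,"turn":0},{"x":0,"y":0,"z":0,"turn":0}]' 30
```

```text
time: 20.15
tool_pos: [0.436, -0.0758, 0.0349]
tool_rot: [-0.002, 0.707, 0.707, -0.001]
contact_force: [0.0, -0.1, -0.3]
gripper_width: 1.003
grasp_force: 0.0
time: 20.35
tool_pos: [0.438, -0.077, 0.0344]
tool_rot: [0.0, 0.707, 0.707, 0.0]
contact_force: [-0.4, 0.6, 0.2]
gripper_width: 1.0
grasp_force: 0.0
time: 20.85
tool_pos: [0.4382, -0.0774, 0.0353]
tool_rot: [0.001, 0.707, 0.707, 0.001]
contact_force: [-0.2, 0.4, 7.0]
gripper_width: 0.523
grasp_force: 61.4
```

```bash
python3 -m crank '[{"x":0,"y":0,"z":-1,"turn":0},{"x":0,"y":0,"z":-3,"turn":0},{"x":0,"y":0,"z":-4,"turn":0},{"x":0,"y":0,"z":-2,"turn":0},{"x":1.4,"y":1.5,"z":0,"turn":0}]'; python3 -m crank '[{"x":2.8,"y":3,"z":0,"turn":0},{"x":2.8,"y":3,"z":0,"turn":0},{"x":2.8,"y":3,"z":0,"turn":0},{"x":2.8,"y":3,"z":0,"turn":0},{"x":2.6,"y":2.7,"z":0,"turn":0}]';python3 -m crank '[{"x":1.7,"y":1.8,"z":0,"turn":0},{"x":0,"y":0,"z":0,"turn":0},{"x":0,"y":0,"z":0,"turn":0},{"x":0,"y":0,"z":0,"turn":0}]'
```

```text
time: 21.35
tool_pos: [0.4537, -0.0643, 0.1381]
tool_rot: [0.003, 0.708, 0.706, 0.001]
contact_force: [1.2, 0.3, -1.5]
gripper_width: 0.523
grasp_force: 61.8
time: 21.85
tool_pos: [0.5998, 0.0764, 0.1334]
tool_rot: [-0.0, 0.707, 0.707, -0.0]
contact_force: [0.3, -0.6, -1.0]
gripper_width: 0.527
grasp_force: 61.9
time: 22.25
tool_pos: [0.6162, 0.0912, 0.1334]
tool_rot: [-0.0, 0.708, 0.707, -0.001]
contact_force: [-0.0, -0.3, -2.8]
gripper_width: 0.524
grasp_force: 62.0
```

```bash
python3 -m crank '[{"x":0,"y":0.1,"z":2.5,"turn":0},{"x":0,"y":0,"z":3.5,"turn":0},{"x":0,"y":0,"z":1.8,"turn":0},{"x":0,"y":0,"z":0.5,"turn":0},{"x":0,"y":0,"z":0.2,"turn":0}]'; python3 -m crank '[{"x":0,"y":0,"z":0.2,"turn":0},{"x":0,"y":0,"z":0.15,"turn":0},{"x":0,"y":0,"z":0.15,"turn":0},{"x":0,"y":0,"z":0,"turn":0}]'; python3 -m crank '[{"x":0,"y":0,"z":0.1,"turn":0},{"x":0,"y":0,"z":0,"turn":0}]'
```

```text
time: 22.75
tool_pos: [0.6175, 0.0912, 0.0485]
tool_rot: [-0.0, 0.708, 0.706, -0.0]
contact_force: [-0.5, -0.0, -1.2]
gripper_width: 0.522
grasp_force: 62.0
time: 23.15
tool_pos: [0.6185, 0.0919, 0.0443]
tool_rot: [0.0, 0.707, 0.707, 0.0]
contact_force: [-0.4, -0.3, -1.5]
gripper_width: 0.527
grasp_force: 62.0
time: 23.35
tool_pos: [0.6186, 0.0919, 0.0433]
tool_rot: [0.0, 0.707, 0.707, 0.0]
contact_force: [0.8, 0.5, -0.1]
gripper_width: 0.525
grasp_force: 62.2
```

```bash
python3 -m crank '[{"x":0,"y":0,"z":0.1,"turn":0},{"x":0,"y":0,"z":0,"turn":0}]'; python3 -m crank '[{"x":0,"y":0,"z":0,"turn":0},{"x":0,"y":0,"z":0,"turn":0},{"x":0,"y":0,"z":0,"turn":0},{"x":0,"y":0,"z":0,"turn":0},{"x":0,"y":0,"z":-1,"turn":0}]' 100;python3 -m crank '[{"x":0,"y":0,"z":-3,"turn":0},{"x":0,"y":0,"z":-4,"turn":0},{"x":0,"y":0,"z":-4,"turn":0},{"x":0,"y":0,"z":-4,"turn":0},{"x":0,"y":0,"z":0,"turn":0}]'; python3 -m crank '[{"x":-2,"y":-3.5,"z":0,"turn":0},{"x":-2,"y":-3.5,"z":0,"turn":0},{"x":-2,"y":-3.5,"z":0,"turn":0},{"x":-2,"y":-3.5,"z":0,"turn":0},{"x":-2,"y":-3.5,"z":0,"turn":0}]';python3 -m crank '[{"x":0,"y":0,"z":0,"turn":0},{"x":0,"y":0,"z":0,"turn":0},{"x":0,"y":0,"z":0,"turn":0}]'
python3 - <<'E'
from plant import manip
from h import *
np.set_printoptions(precision=4,suppress=True)
T=dict(yellow=(.5985,-.1645,.054),red=(.6083,-.0775,.068),blue=(.613,.0075,.082),black=(.618,.0917,.096))
for n in("scene","side"):
    m=manip.camera_model(n);p,d=manip.grab_frame(n);P=cloud(d,m);cv2.imwrite(f"pics/{n}9.png",p[:,:,::-1])
    for k,t in T.items():
        q=m["mtx"]@(m["world_to_cam"]@np.r_[t,1])[:3];u,v=(q[:2]/q[2]).astype(int);r=disc(P,(u,v),t[2],.022);print(n,k,r[1],r[2:],t)
E
```

```text
time: 23.55
tool_pos: [0.6187, 0.092, 0.0433]
tool_rot: [0.0, 0.707, 0.707, 0.0]
contact_force: [-3.5, -0.2, 4.6]
gripper_width: 0.528
grasp_force: 62.3
time: 24.05
tool_pos: [0.6168, 0.0918, 0.0503]
tool_rot: [-0.001, 0.707, 0.707, -0.001]
contact_force: [-0.6, 0.4, 0.1]
gripper_width: 0.998
grasp_force: 0.0
time: 24.55
tool_pos: [0.6223, 0.092, 0.2113]
tool_rot: [0.005, 0.707, 0.707, 0.005]
contact_force: [0.4, 1.1, 1.0]
gripper_width: 0.999
grasp_force: 0.0
time: 25.05
tool_pos: [0.4416, -0.0085, 0.2016]
tool_rot: [0.0, 0.707, 0.707, -0.0]
contact_force: [-0.4, -0.7, 0.1]
gripper_width: 1.001
grasp_force: 0.0
time: 25.35
tool_pos: [0.4438, -0.0078, 0.2022]
tool_rot: [0.0, 0.707, 0.707, 0.0]
contact_force: [-0.1, -0.1, 0.6]
gripper_width: 0.999
grasp_force: 0.0
scene yellow [ 0.6001 -0.1697  0.053 ] (0.022554509341716766, 212) (0.5985, -0.1645, 0.054)
scene red [ 0.6083 -0.0821  0.0671] (0.023090485483407974, 209) (0.6083, -0.0775, 0.068)
scene blue [0.6138 0.003  0.0809] (0.0225975401699543, 189) (0.613, 0.0075, 0.082)
scene black [0.6181 0.0882 0.0948] (0.022431643679738045, 171) (0.618, 0.0917, 0.096)
side yellow [ 0.6025 -0.1651  0.0545] (0.024375565350055695, 148) (0.5985, -0.1645, 0.054)
side red [ 0.6092 -0.0767  0.0684] (0.02294088527560234, 174) (0.6083, -0.0775, 0.068)
side blue [0.6145 0.0083 0.0825] (0.023349648341536522, 202) (0.613, 0.0075, 0.082)
side black [0.6198 0.0931 0.0966] (0.023763859644532204, 237) (0.618, 0.0917, 0.096)
```

View pics/side9.png

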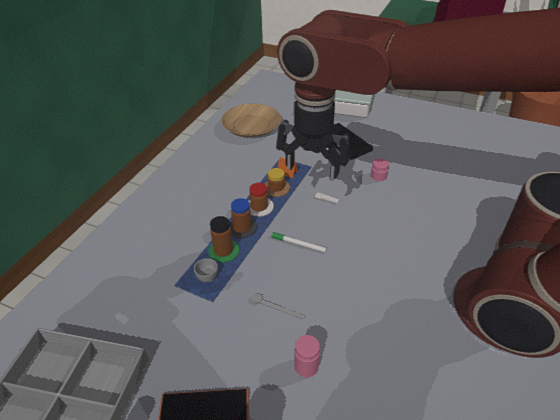

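All four jars are upright and within about 3 mm of their coaster centres: yellow (277,181), red (260,197), blue (241,216), black (221,237). The arm is clear of everything.

```bash
python3 -c "
from plant import manip
print(manip.job_done())"
```

```text
the job is handed in; nothing more can be done
None
```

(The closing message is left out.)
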